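# Set the shelf light: light key, then firm key

### The job

Set the display light on the oak shelf with its brass push switches, lightest spring first and stiffest last: press the wide round light-touch key down until it clicks to wake the lamp and let it spring back up, then press the slim round firm key down until it clicks to store the setting and let that one spring back too. Leave the square key of middling force unpressed and the white vase standing where it is.

Things in the scene. Friction and masses are not known exactly. Their poses are not given: they have to be found in the camera images.
- wide_top (a point): Centre of the top of the WIDE key: a brass disc 50 mm across, 8 mm thick, on a thin stem, in the middle of a fixed teak block 80 x 80 x 30 mm (yaw up to 20 degrees; blocks in any order). Top 48 mm above the shelf; pressed down it clicks at 5 mm, hard stop at 8 mm. Light spring: 2 N to start, 3.3 N at the click, 4 N at the stop; springs back by itself. Point moves with the key; z up.
- slim_top (a point): Centre of the top of the SLIM key: an upright round brass plunger 20 mm across, in the middle of an identical teak block. Top 48 mm above the shelf; pressed down it clicks at 5 mm, hard stop at 8 mm. Firm spring: 6 N to start, 8.5 N at the click, 10 N at the stop; springs back by itself. Point moves with the key; z up.
- medium_top (a point): Centre of the top of the MEDIUM key, not to be pressed: a square brass plate 32 x 32 mm, 8 mm thick, on a thin stem, in an identical teak block. Top 48 mm above the shelf; 8 mm travel, 4 N to start, 6 N at the stop. Point moves with the key; z up.
- vase: White ceramic bud vase, 105 mm tall, 66 mm across its belly, about 0.3 kg, loose on the shelf beyond the switches (farther from the robot). Origin at the centre of its underside, z up its middle. Loose glass jars 56 mm tall also stand between the blocks: travel with everything more than 120 mm above the shelf.
Mind the look-alikes: they are no part of the job. What is shaped like the part that bears slim_top but turquoise is not meant. Leave any pink look-alike of the part that bears wide_top alone.

How it is judged:
By the outcome, as a careful person would: the job done as asked, in the order asked, and still so for the second after the job is handed in, with the robot touching nothing.
It also fails if it takes over 38 s, if anything falls off the work surface, if the arm or the gripper's body presses on something with over 40 N, if the wrist force passes 120 N, or if a joint passes its speed limit or range.

### The arm

A 7-joint arm with a two-finger parallel gripper is mounted at the origin on the work surface. World frame = base frame: x ahead of the robot, y to its left, z up, the work surface at z = 0. Lengths are in m, angles in degrees, forces in N, time in s.
With the tool pointing down it reaches from about 0.4 to 0.9 m from the base axis. Payload 5.5 kg.
Tool frame: the origin (TCP) lies midway between the tips of the shut fingers; the grasp point (between the pads) lies bot.grip_point_offset behind it (bot.grip_point_offset is the distance from the TCP to the grasp point, in m); z points along the fingers, y is the direction in which the jaws open and shut (so a half turn about z gives the same grasp; the last joint's range is limited). The gripper opens to 92 mm and grips with 3 to 60 N. Pads are 19 mm wide; open, the fingers measure 130 mm over their backs; the gripper's body (75 mm by 190 mm) begins 47 mm behind the grasp point.
Start: joints at [78.85, 28.699, -24.465, 88.831, 12.651, 65.22, -12.049], TCP at [0.287, -0.583, 0.227] pointing down, gripper open.
Joint ranges: [-164.97, 164.97], [-17.58, 116.51], [-87.97, 89.64], [11.32, 138.91], [-80.73, 260.73], [10.89, 115.49], [-147.41, 147.41]. Speed limits (degrees/s): [147.25, 147.25, 180, 180, 180, 180, 180].

### API

Orientations are given as [roll, pitch, yaw] about the fixed x, y, z axes, in that order (R = Rz(yaw) Ry(pitch) Rx(roll)).
In Python, from station import sensors, cams, bot gives the robot as it stands.
- The arm moves only by the tool arm_command, never from a script. Its argument "motion" is text: rows parted by semicolons, each of 4 numbers parted by spaces: the shift along the tool's x, y, z in m, then the turn about the tool's z in degrees. In form: tx ty tz twist; .... A call has 1 to 5 rows; each row shifts and turns the commanded pose from where the row before left it, along the tool's axes as they then stand; what a row does not reach is not made up. A row lasts 1/10 s, in which the tool goes at most 50 mm and 8.59 degrees, less where a joint would pass 70% of its speed; a pose out of reach is approached as far as the arm can. A call is refused whole if a number of a shift passes 0.05 or a number of a turn 8.59, either way. A call with a gripper value outside its range is refused whole. "claw" is the closure, from 0 (fully open) to 1 (shut), set as the call begins (left out, the last holds). The fingers move at their own pace and stop on an object; "squeeze" is the grip in N (left out, the last holds). Time passes only in rows, so rows that do not move let the fingers close. It gives the time, the measured TCP pose, the force and the opening at its end, in the units of the state.
- sensors.get_state(): the state, without advancing time (a new reading comes with each control period).
- cams.get_image(name): name is "scene" or "top" or "wrist"; returns the picture (400x640x3 uint8, red, green, blue); there is no depth.
- cams.camera_info(name): a dict with "fovy" (degrees; the focal length in pixels is half the picture's height over the tangent of half this angle, whatever the lens; pixels are square), "cx", "cy" (the principal point, pixels), "origin" and "orientation" of the camera in the world. Camera axes: x right, y down, z forward; pixel columns grow to the right and rows downward; lengths in m; the calibration is good to about 2 mm. The wrist camera is an equidistant fisheye: a pixel r from the principal point sees the ray r / f radians off the axis. A picture is of the moment at which its call begins: read the wrist's pose just before it. camera_info takes no time and is no camera call; for the wrist camera it gives the pose at the moment of the call.
- bot.close_job(): hands the job in, once; it reports no verdict.
The state is a dict: "time": time; "joint_pos": joint angles; "joint_velocities": joint speeds; "joint_efforts": joint torques, N m; "position": TCP position; "orientation": TCP orientation; "ft_force": force on the tool from outside, world axes, zero at the start; "ft_torque": the same for the moment, N m; "gripper_width": finger opening in m.
Only numpy, scipy, OpenCV 4.12 (cv2) and the standard library are available. Lean on these libraries where they do the work, as an engineer would, in place of code of your own. Each camera call takes 0.05 s, during which the arm holds its last target. There are 200 camera calls.

## Working session

There is one attempt and no reset: what is moved stays moved. The work goes in short steps, Python scripts to look and compute and a tool call to move; the robot and the scene stay as the last step left them, time stands still between calls to the robot, and variables do not carry over. Pictures are saved under pics/ and viewed, about 8 in all and at most 12, crops included, and the job is handed in when it is done.

Besides the shell and the picture viewer there is one more tool, called as name(argument=value, ...), one argument or row to a line, values as JSON. arm_command: Moves the arm, as the interface text tells. Its arguments: {"type":"object","properties":{"motion":{"type":"string"},"claw":{"type":"number"},"squeeze":{"type":"number"}},"required":["motion"]}

```bash
mkdir -p pics; python3 - <<'E'
from station import sensors,cams,bot
import cv2
for n in("scene","top"):
    im=cams.get_image(n); cv2.imwrite(f"pics/{n}0.png",im[:,:,::-1]); print(n,cams.camera_info(n))
s=sensors.get_state(); print(s, bot.grip_point_offset)
E
```

```text
scene {'fovy': 55.87591131610087, 'cx': 324.0419710400409, 'cy': 201.28610571355014, 'origin': array([ 1.04291738, -0.48817167,  0.85840189]), 'orientation': array([-138.75834366,   -1.14583239,   44.22200505])}
top {'fovy': 44.49084509888973, 'cx': 315.4125913399146, 'cy': 196.31260900417445, 'origin': array([ 0.44361852, -0.01421075,  1.12073547]), 'orientation': array([-172.83955885,    1.95638162,  -89.85782178])}
{'time': 0.1, 'joint_pos': array([ 78.85039488,  28.75005846, -24.45306762,  88.88576305,
        12.65009116,  65.221704  , -12.05009187]), 'joint_velocities': array([ 0.01798767, -0.17879796, -0.0542319 , -0.14582722, -0.01785862,
        0.06976701,  0.02719392]), 'joint_efforts': array([-1.06855383e-02, -5.67876720e+01, -5.83808362e+00, -2.79917872e+01,
       -6.89640013e-02,  2.40389822e-02,  4.86806653e-05]), 'position': array([ 0.28695091, -0.58250554,  0.22576043]), 'orientation': array([-1.79895570e+02, -3.67869337e-03,  2.62304780e+01]), 'ft_force': array([-0.19661305,  0.00499911, -0.26971172]), 'ft_torque': array([-0.00697216, -0.01651758, -0.00509989]), 'gripper_width': 0.09206087283941919} 0.0188
```

View pics/scene0.png

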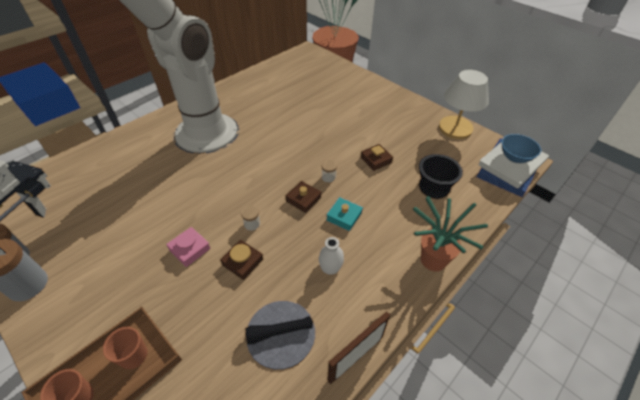

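View pics/top0.png

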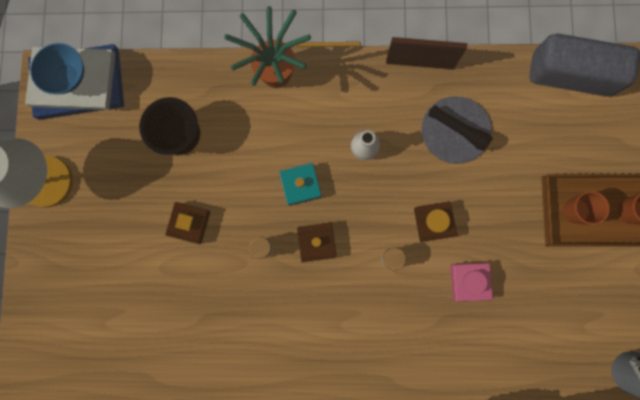

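The wide key is at about (438,221) in top and (240,254) in scene. The slim key is at (317,242) and (303,190). The medium key is at (184,222) and the vase at (366,145), both in top. Turquoise and pink look-alikes are separate. Next I measure the keys by colour mask.

```bash
cat > h.py <<'E'
import numpy as np,cv2
from scipy.spatial.transform import Rotation as R
def ray(ci,uv,fish=False,h=400):
    f=h/2/np.tan(np.radians(ci['fovy']/2)); d=(np.array(uv,float)-[ci['cx'],ci['cy']])/f
    if fish:
        r=np.linalg.norm(d); v=np.r_[d/max(r,1e-9)*np.sin(r),np.cos(r)]
    else: v=np.r_[d,1]
    return np.array(ci['origin']),R.from_euler('xyz',ci['orientation'],degrees=True).apply(v)
def plane(o,v,z): return o+v*(z-o[2])/v[2]
def tri(rs):
    A=0;b=0
    for o,v in rs:
        v=v/np.linalg.norm(v);P=np.eye(3)-np.outer(v,v);A=A+P;b=b+P@o
    return np.linalg.solve(A,b)
def brass(im,c,w,vmin=100,smin=120):
    x,y=c; x0,y0=max(0,x-w),max(0,y-w); hsv=cv2.cvtColor(im[y0:y+w,x0:x+w],cv2.COLOR_BGR2HSV)
    m=cv2.inRange(hsv,(10,smin,vmin),(30,255,255))
    n,l,st,ce=cv2.connectedComponentsWithStats(m)
    return [(st[i].tolist(),(ce[i]+[x0,y0]).round(1).tolist()) for i in range(1,n) if st[i][4]>8]
E
python3 - <<'E'
from h import *; from station import cams
I={n:cv2.imread(f'pics/{n}0.png') for n in('top','scene')}
C={n:cams.camera_info(n) for n in I}
P={'wide':((438,221),(240,254),17),'slim':((317,242),(303,190),12),'med':((184,222),(376,152),14)}
for k,(t,s,w) in P.items():
    r=[]
    for n,c in(('top',t),('scene',s)):
        b=brass(I[n],c,w); print(k,n,b)
        if b:
            q=max(b,key=lambda a:a[0][4])[1]; r.append(ray(C[n],q)); print('  plane',plane(*r[-1],.048).round(4))
    if len(r)==2: print('  tri',tri(r).round(4))
# enlarged crops
t=I['top'][190:270,160:480]; s=I['scene'][130:290,200:400]
cv2.imwrite('pics/crop.png',np.vstack([cv2.resize(t,(800,200),interpolation=cv2.INTER_CUBIC),cv2.resize(s,(800,400)[:2] if 0 else (500,400),interpolation=cv2.INTER_CUBIC).__class__(cv2.copyMakeBorder(cv2.resize(s,(500,400)),0,0,0,300,0).shape,np.uint8,cv2.copyMakeBorder(cv2.resize(s,(500,400)),0,0,0,300,0).tobytes())]))
E
```

```text
wide top [([0, 0, 8, 2, 10], [423.9, 204.2]), ([5, 5, 24, 24, 443], [437.5, 220.5])]
  plane [ 0.5247 -0.2437  0.048 ]
wide scene [([6, 6, 22, 19, 312], [239.9, 252.1])]
  plane [ 0.528  -0.2427  0.048 ]
  tri [ 0.5257 -0.243   0.0458]
slim top [([6, 7, 10, 10, 73], [315.7, 241.7])]
  plane [0.4783 0.0219 0.048 ]
slim scene [([8, 8, 8, 8, 51], [302.8, 189.2])]
  plane [0.482  0.0219 0.048 ]
  tri [0.4792 0.0229 0.0449]
med top [([0, 0, 3, 10, 17], [170.5, 211.3]), ([5, 6, 17, 17, 216], [183.2, 221.8])]
  plane [0.5219 0.3161 0.048 ]
med scene [([9, 7, 15, 10, 97], [377.6, 149.4])]
  plane [0.525 0.318 0.048]
  tri [0.5232 0.3179 0.0465]
```

View pics/crop.png

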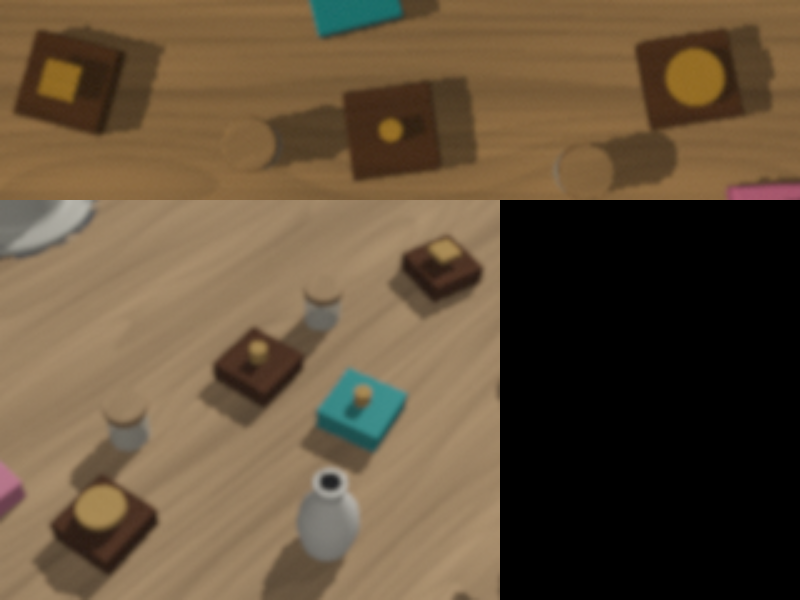

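Each pair of views agrees to about 3 mm, giving wide ≈ (0.526, -0.243) and slim ≈ (0.480, 0.022). I'll shut the fingers and travel high.

arm_command(
  motion="0.0365 -0.02 0 0; 0.0365 -0.02 0 0; 0.0365 -0.02 0 0; 0.0365 -0.02 0 0; 0.0365 -0.02 0 0",
  claw=1,
  squeeze=20,
)

```text
time: 0.6
position: [0.4073, -0.4111, 0.2264]
orientation: [-180.0, 0.0, 26.2]
ft_force: [1.6, -0.1, -0.4]
gripper_width: 0.0563
```

arm_command(
  motion="0.0365 -0.02 0 0; 0.0365 -0.02 0 0; 0.0365 -0.02 0 0; 0.0365 -0.02 0 0; 0.0365 -0.02 0 0",
)

```text
time: 1.1
position: [0.5267, -0.2409, 0.2264]
orientation: [-180.0, 0.0, 26.2]
ft_force: [0.4, 0.1, 0.3]
gripper_width: 0.0167
```

arm_command(
  motion="0 0 0 0; 0 0 0 0; 0 0 0 0",
)

```text
time: 1.4
position: [0.5254, -0.2436, 0.2263]
orientation: [-180.0, 0.1, 26.1]
ft_force: [-0.5, -1.2, -0.2]
gripper_width: 0.0005
```

```bash
python3 - <<'E'
from h import *; from station import cams,sensors
s=sensors.get_state();ci=cams.camera_info('wrist');im=cams.get_image('wrist');cv2.imwrite('pics/w1.png',im[:,:,::-1])
print(s['time'],s['position'],s['orientation'],s['ft_force'],s['gripper_width'],ci)
E
```

```text
1.4 [ 0.52538092 -0.24355965  0.22626847] [-1.79990484e+02  7.65387778e-02  2.61453541e+01] [-0.53651041 -1.17877467 -0.1693255 ] 0.00046486767713232617 {'fovy': 65.70646984690485, 'cx': 312.8973190971518, 'cy': 198.99175914817843, 'origin': array([ 0.59964377, -0.20660338,  0.38347354]), 'orientation': array([ 1.62480248e+02,  2.44119653e-02, -6.38732325e+01])}
```

View pics/w1.png

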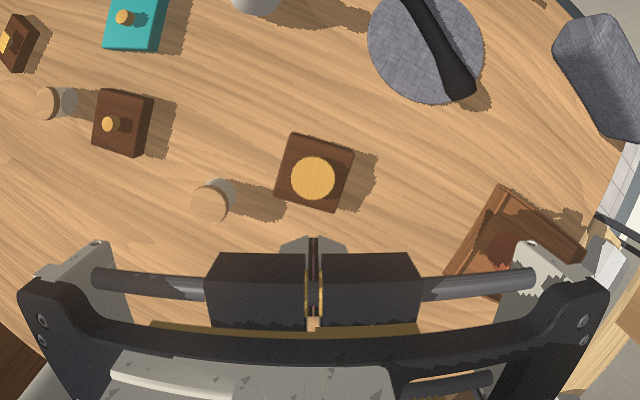

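The wrist view is sharp. The wide disc is at (313,178), the slim plunger at (110,124), and the fingers are shut above the wide block. I'll cross-check both keys with this view.

```bash
python3 - <<'E'
from h import *; from station import cams
im=cv2.imread('pics/w1.png');ci=cams.camera_info('wrist')
for c,w in(((313,178),30),((108,124),14)):
    b=brass(im,c,w,170,120);b=max(b,key=lambda a:a[0][4]);print(b,plane(*ray(ci,b[1],True),.048).round(4))
E
```

```text
([8, 9, 44, 43, 1498], [312.2, 177.9]) [ 0.5261 -0.242   0.048 ]
([8, 7, 11, 15, 132], [106.8, 123.7]) [0.4796 0.0229 0.048 ]
```

arm_command(
  motion="0 0 0.04 0; 0 0 0.04 0; 0 0 0.04 0; 0 0 0.03 0; 0 0 0.015 0",
)

```text
time: 1.95
position: [0.5233, -0.2435, 0.0586]
orientation: [-179.8, 0.2, 26.1]
ft_force: [-0.3, 0.4, 0.4]
gripper_width: 0.0006
```

arm_command(
  motion="0 0 0.004 0; 0 0 0 0; 0 0 0 0; 0 0 0 0",
)

```text
time: 2.35
position: [0.5276, -0.243, 0.0595]
orientation: [179.9, -0.1, 26.2]
ft_force: [0.3, 0.3, 0.1]
gripper_width: 0.0002
```

arm_command(
  motion="0 0 0.004 0; 0 0 0.004 0; 0 0 0.001 0; 0 0 0 0; 0 0 0 0",
)

```text
time: 2.85
position: [0.5263, -0.2422, 0.0487]
orientation: [-180.0, 0.0, 26.2]
ft_force: [-0.4, 0.9, -0.2]
gripper_width: 0.0005
```

arm_command(
  motion="0 0 0.002 0; 0 0 0.002 0; 0 0 0.001 0; 0 0 0 0; 0 0 0 0",
)

```text
time: 3.35
position: [0.5265, -0.2423, 0.0439]
orientation: [180.0, -0.0, 26.2]
ft_force: [0.1, 0.4, 2.5]
gripper_width: 0.0008
```

arm_command(
  motion="0 0 0.001 0; 0 0 0.0015 0; 0 0 0 0; 0 0 0 0; 0 0 0 0",
)

```text
time: 3.85
position: [0.5265, -0.2423, 0.0413]
orientation: [180.0, -0.0, 26.2]
ft_force: [0.8, 0.2, 4.0]
gripper_width: 0.0006
```

```bash
python3 - <<'E'
from h import *; from station import cams,sensors
print([ (lambda s:(s['position'][2].round(4),s['ft_force'].round(2)))(sensors.get_state()) for _ in range(3)])
im=cams.get_image('wrist');cv2.imwrite('pics/w2.png',im[:,:,::-1])
E
```

```text
[(np.float64(0.0413), array([0.77, 0.25, 3.98])), (np.float64(0.0413), array([0.77, 0.25, 3.98])), (np.float64(0.0413), array([0.77, 0.25, 3.98]))]
```

View pics/w2.png

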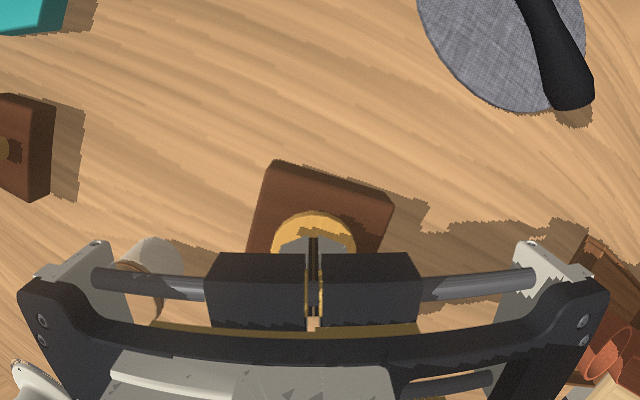

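The fingers bear on the brass disc, with 6.7 mm of travel and about 4 N. I'll add 1 mm for margin, then let it up.

arm_command(
  motion="0 0 0.001 0; 0 0 0 0; 0 0 0 0; 0 0 0 0",
)

```text
time: 4.3
position: [0.5265, -0.2423, 0.0403]
orientation: [180.0, -0.0, 26.2]
ft_force: [-0.2, -0.4, 4.8]
gripper_width: 0.0005
```

arm_command(
  motion="0 0 -0.004 0; 0 0 -0.006 0; 0 0 -0.01 0; 0 0 -0.03 0; 0 0 -0.04 0",
)

```text
time: 4.8
position: [0.524, -0.2416, 0.1295]
orientation: [-179.8, 0.2, 26.2]
ft_force: [1.2, -0.9, 0.2]
gripper_width: 0.0004
```

arm_command(
  motion="0 0 -0.04 0; 0 0 -0.04 0; 0 0 -0.013 0; 0 0 0 0; 0 0 0 0",
)

```text
time: 5.3
position: [0.5253, -0.2423, 0.2223]
orientation: [-179.9, 0.1, 26.2]
ft_force: [-0.3, 0.6, -0.3]
gripper_width: 0.0005
```

```bash
python3 - <<'E'
from h import *; from station import cams,sensors
s=sensors.get_state();ci=cams.camera_info('wrist');im=cams.get_image('wrist')[:,:,::-1].copy();cv2.imwrite('pics/w3.png',im)
print(s['time'],s['position'].round(4),s['orientation'].round(2),s['ft_force'].round(2))
for g,w in(((.526,-.243),30),((.48,.0225),14)):
    for c in ((313,178),(108,124)):
        pass
for c,w in(((313,178),30),((108,124),16)):
    b=brass(im,c,w,170,120);b=max(b,key=lambda a:a[0][4]);print(b,plane(*ray(ci,b[1],True),.048).round(4))
a=np.radians(s['orientation'][2]);d=np.array([.4797,.0225])-s['position'][:2]
print('tool dx dy',d@[np.cos(a),np.sin(a)],d@[np.sin(a),-np.cos(a)])
E
```

```text
5.3 [ 0.5253 -0.2423  0.2223] [-1.7995e+02  8.0000e-02  2.6220e+01] [-0.27  0.64 -0.34]
([9, 10, 44, 43, 1517], [313.4, 179.1]) [ 0.5263 -0.2416  0.048 ]
([9, 9, 11, 15, 133], [105.9, 123.9]) [0.4795 0.0233 0.048 ]
tool dx dy 0.07608927597290019 -0.25771492876899227
```

arm_command(
  motion="0.0107 -0.0369 0 0; 0.0107 -0.0369 0 0; 0.0107 -0.0369 0 0; 0.0107 -0.0369 0 0; 0.0107 -0.0369 0 0",
)

```text
time: 5.85
position: [0.4908, -0.0517, 0.2212]
orientation: [-179.9, 0.2, 26.2]
ft_force: [0.7, 1.0, 0.6]
gripper_width: 0.0003
```

arm_command(
  motion="0.0107 -0.0369 0 0; 0.0107 -0.0369 0 0; 0 0 0 0; 0 0 0 0; 0 0 0 0",
)

```text
time: 6.35
position: [0.4788, 0.0213, 0.2221]
orientation: [-179.9, 0.1, 26.2]
ft_force: [0.6, -0.9, -0.4]
gripper_width: 0.0004
```

```bash
python3 - <<'E'
from h import *; from station import cams,sensors
s=sensors.get_state();ci=cams.camera_info('wrist');im=cams.get_image('wrist')[:,:,::-1].copy();cv2.imwrite('pics/w4.png',im)
print(s['time'],s['position'].round(4),s['orientation'].round(2),s['ft_force'].round(2))
b=brass(im,(313,178),30,170,120);b=max(b,key=lambda a:a[0][4]);print(b,plane(*ray(ci,b[1],True),.048).round(4))
E
```

```text
6.35 [0.4788 0.0213 0.2221] [-1.7995e+02  1.2000e-01  2.6150e+01] [ 0.58 -0.88 -0.38]
([20, 21, 18, 18, 242], [311.0, 178.1]) [0.4796 0.0248 0.048 ]
```

View pics/w4.png

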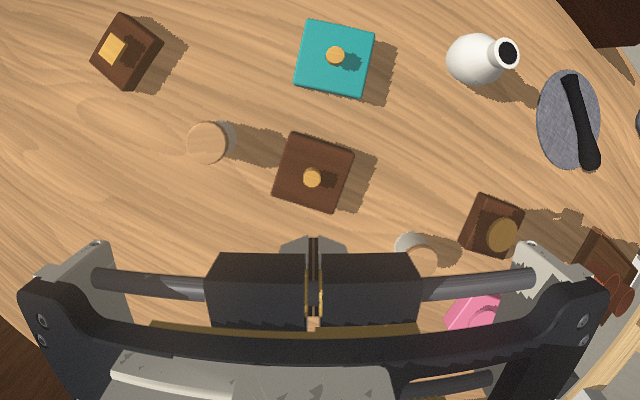

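The slim brass plunger is below at (311,178), on the brown block, and the turquoise decoy is farther out. The vase, jars and wide key are upright. I'll trim 1.5 mm and descend.

arm_command(
  motion="0.0007 -0.0014 0.03 0; 0 0 0.04 0; 0 0 0.04 0; 0 0 0.04 0; 0 0 0.013 0",
)

```text
time: 6.9
position: [0.4762, 0.0224, 0.0564]
orientation: [-179.8, 0.4, 26.1]
ft_force: [-0.4, -0.3, -0.5]
gripper_width: 0.0005
```

arm_command(
  motion="0 0 0.006 0; 0 0 0.004 0; 0 0 0.001 0; 0 0 0 0; 0 0 0 0",
)

```text
time: 7.4
position: [0.4803, 0.024, 0.0504]
orientation: [179.9, -0.1, 26.2]
ft_force: [-0.3, 0.9, -0.5]
gripper_width: 0.0004
```

arm_command(
  motion="0 0 0.002 0; 0 0 0.002 0; 0 0 0.002 0; 0 0 0 0; 0 0 0 0",
)

```text
time: 7.9
position: [0.4803, 0.024, 0.0441]
orientation: [179.9, -0.1, 26.2]
ft_force: [-1.5, -0.6, 8.3]
gripper_width: 0.0007
```

Contact is right: 3.9 mm down at about 8 N. I'll go on past the click.

arm_command(
  motion="0 0 0.0015 0; 0 0 0.0015 0; 0 0 0 0; 0 0 0 0; 0 0 0 0",
)

```text
time: 8.4
position: [0.4803, 0.024, 0.0412]
orientation: [179.9, -0.1, 26.2]
ft_force: [-2.1, -0.4, 9.7]
gripper_width: 0.0005
```

arm_command(
  motion="0 0 0.0005 0; 0 0 0 0; 0 0 0 0; 0 0 0 0",
)

```text
time: 8.8
position: [0.4803, 0.024, 0.0408]
orientation: [179.9, -0.1, 26.2]
ft_force: [-2.1, -1.3, 9.4]
gripper_width: 0.0007
```

arm_command(
  motion="0 0 -0.004 0; 0 0 -0.006 0; 0 0 -0.01 0; 0 0 -0.03 0; 0 0 -0.04 0",
)

```text
time: 9.3
position: [0.4775, 0.0241, 0.1295]
orientation: [-179.9, 0.2, 26.3]
ft_force: [0.5, -0.1, -0.3]
gripper_width: 0.0004
```

arm_command(
  motion="0 0 -0.04 0; 0 0 -0.04 0; 0 0 -0.013 0; 0 0 0 0; 0 0 0 0",
)

```text
time: 9.8
position: [0.4785, 0.0236, 0.2218]
orientation: [-180.0, 0.1, 26.2]
ft_force: [-0.9, -0.5, -0.4]
gripper_width: 0.0006
```

```bash
python3 - <<'E'
from h import *; from station import cams,sensors
s=sensors.get_state();im=cams.get_image('wrist')[:,:,::-1].copy();cv2.imwrite('pics/w5.png',im)
print(s['time'],s['position'].round(4),s['ft_force'].round(2))
a=cv2.imread('pics/w4.png');print(brass(a,(313,178),30,170,120),brass(im,(313,178),30,170,120))
t=cams.get_image('top')[:,:,::-1].copy();cv2.imwrite('pics/top1.png',t)
E
```

```text
9.8 [0.4785 0.0236 0.2218] [-0.94 -0.54 -0.44]
[([20, 21, 18, 18, 242], [311.0, 178.1])] [([22, 22, 17, 18, 241], [312.9, 178.8])]
```

View pics/w5.png

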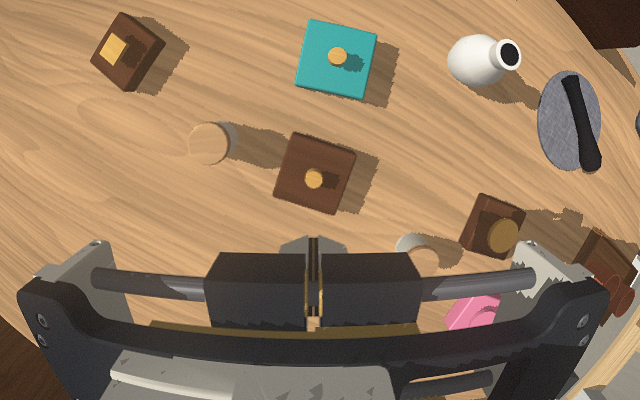

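The slim key is back up at (313,179) with its shadow as before. The vase, jars, decoys and square key are unmoved, and the gripper is clear at z 0.22. Handing in.

```bash
python3 - <<'E'
from station import bot
print(bot.close_job())
E
```

```text
the job is handed in; nothing more can be done
None
```

I pressed the wide light-touch key first, then the slim firm key, each past its click, and let both spring back up before handing in at about 10 s of the 38 s. The hand-in gives no verdict, and nothing reports the click itself. I infer it from travel and force.

| Key | Travel pressed (click at 5 mm) | Force read | After release |
|---|---|---|---|
| Wide | about 7.7 mm | 4.8 N, last reading | same apparent size and position in the wrist view |
| Slim | about 7.2 mm | 9.4–9.7 N | same apparent size and position in the wrist view |

- **Rest of the scene:** the last wrist picture shows the square key unpressed, and the vase, jars and look-alikes where they were. The gripper was clear at z = 0.22 m, reading about 1 N of noise.
- **Disagreements:** the camera views differed by about 3 mm on where the keys sit, well within the key sizes. The wide key's 4.8 N is slightly above the 4 N expected at its hard stop; force noise of about 0.5–1 N or lightly touching the stop would explain it.

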